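# Reassemble the double-lidded tin, then lift off its outer lid alone

## Robot

A 6-joint arm with a two-finger parallel gripper is mounted at the origin on the work surface. World frame = base frame: x ahead of the robot, y to its left, z up, the work surface at z = 0. Lengths are in m, angles in degrees, forces in N, time in s.
With the tool pointing down it reaches from about 0.325 to 0.9 m from the base axis. Payload 6.1 kg.
Tool frame: the origin (TCP) lies between the finger pads; the fingertips stand 25 mm ahead of it and the grasp point (between the pads) lies 6 mm ahead of it; z points along the fingers, y is the line along which they close (so a half turn about z gives the same grasp; the last joint's range is limited). The gripper opens to 87 mm and grips with 3 to 60 N. Pads are 19 mm wide; open, the fingers measure 117 mm over their backs; the gripper's body (75 mm by 190 mm) begins 51 mm behind the grasp point.
Start: joints at [-71.282, 12.628, 87.462, -0, 79.91, -7.225], TCP at [0.273, -0.562, 0.248] pointing down, gripper open.
Joint ranges: [-170.65, 170.65], [-52.31, 119.04], [5.05, 147.46], [-71.25, 251.25], [11.57, 151.72], [-153.62, 153.62]. Speed limits (degrees/s): [147.25, 147.25, 172.46, 180, 180, 180].

## Interface

Orientations are given as a 3x3 rotation matrix whose columns are the frame's x, y, z axes.
In Python, from cell import manip gives the robot as it stands.
- The arm moves only by the tool carry_out, never from a script. Its argument "deltas" is a list of rows, each a list of 3 entries, a list of its own where there are three numbers: the finger opening in mm, from 0 to 87, then the shift along the tool's x, y, z in mm, then the turn, a rotation vector about the tool's x, y, z in degrees. In form: [[fingers, [x, y, z], [rx, ry, rz]], ...]. A call has exactly 5 rows; each row is the pose to reach, as a shift and turn from the pose commanded when the call began, along the tool's axes at that moment; what a row does not reach only later rows make up. A row lasts 1/12 s, in which the tool goes at most 41.7 mm and 7.16 degrees, less where a joint would pass 70% of its speed; a pose out of reach is approached as far as the arm can. A call with a gripper value outside its range is refused whole. The fingers move at their own pace and stop on an object; the grip force is fixed at half the most. Time passes only in rows, so rows that repeat a pose let the fingers close, or fill a call up. It gives the time, the measured TCP pose, the force, the opening and the grip force at its end, in the units of the state.
- manip.sense(): the state, without advancing time (a new reading comes with each control period).
- manip.get_image(name): name is "scene" or "top" or "wrist"; returns a dict with "pixels" (400x640x3 uint8, red, green, blue), "mtx" (3x3 intrinsics, pixels), "origin" and "rotation" of the camera in the world. Camera axes: x right, y up, looking along -z (the intrinsics and any distortion apply to the point x, -y, -z); pixel columns grow to the right and rows downward; lengths in m; the calibration is good to about 2 mm. A picture is of the moment at which its call begins. There is no depth.
- manip.job_done(): hands the job in; it is judged then, once.
Trained networks look in the newest picture that a camera, given by its name, has taken for a name from the list of things; names that differ only in an ending like _2 or _b are one class to them, and where a whole thing is asked for, a point or a joint stands for the part that bears it (a point fixed in the world has none). Each returns a list of dicts, best first, with "conf" (0 to 1); they miss things now and then, are a little off and sometimes report something else, mostly with a low value. They report only what shows in the picture. A call takes as long as a camera call. They do not tell look-alikes from the thing itself.
- manip.search_frame(target, camera): "point" ([x, y, z] in m, in the coordinates of the camera as it stood for that picture, good to about 4 mm: the middle of the surface that is visible of it).
- manip.cut_out(target, camera): "region" (400x640 bool, what is visible of it).
- manip.place_of(target, camera): "point" ([x, y, z] in m, in the coordinates of the camera as it stood for that picture, good to about 4 mm: a listed point, or the origin of a listed thing).
The state is a dict: "time_s": time; "joint_positions": joint angles; "qd": joint speeds; "joint_efforts": joint torques, N m; "ee_pos": TCP position; "tool_rot": TCP orientation; "wrist_force": force on the tool from outside, world axes, zero at the start; "moment": the same for the moment, N m; "finger_gap": finger opening in m; "finger_force": force on a finger pad.
Only numpy, scipy, OpenCV 4.12 (cv2) and the standard library are available. Lean on these libraries where they do the work, as an engineer would, in place of code of your own. Each camera call takes 0.05 s, during which the arm holds its last target. There are 200 camera calls.

## Task

Put the bicycle shop's double-lidded parts tin together: set the aluminium cup down inside the black tin, then carry the nested pair of lids over together by the inner lid's stem, lower them onto the cup and let go. Then lift the black outer lid off on its own by its neck, leaving the inner lid seated on the cup, and finish while still holding the outer lid still in the air, completely above the inner lid's stem. Set things down rather than dropping them, and leave the gauge, scraper and spanner alone.

Things in the scene. Friction and masses are not known exactly. Their poses are not given: they have to be found in the camera images.
- tin: Black round open tin standing loose on the shelf, outer diameter 72, inner diameter 66, height 50, floor 4 thick (mm), about 0.35 kg, two small steel clips on its outside (5 mm proud). Origin: centre of its underside; z up along its axis.
- cup: Aluminium round cup, open up, loose, 0.12 kg. Height 76, outer dia 56 at the bottom, 60 at 70 above it, wall 3 (mm). Origin: centre of its underside; z up. Stood in the tin its origin is 4 above the tin's and its rim 30 above the tin's rim, so hold it across the outside of its top 20 while lowering it in.
- inner_lid: Aluminium cap, open down: outer dia 72, inner 66, skirt 25 deep, top 3 thick; central stem dia 14 from 28 to 70 above its lower edge (mm); 0.09 kg. Starts standing on the shelf under the outer lid, only the stem's top 23 showing above the neck; lifting the stem carries both lids. Seated, its top rests on the cup's rim, origin 51 above the cup's. Origin: centre of its lower edge; z up.
- outer_lid: Black cap, open down: outer dia 84, inner 78, skirt 26 deep, top 3 thick; central open neck (tube), outer dia 32, inner 22, from 29 to 45 above its lower edge (mm); 0.08 kg. Rests loose on the inner lid, whose stem passes up through the neck; its origin is then 2 above the inner lid's. Origin: centre of its lower edge; z up.
- gauge: Bystander: round aluminium pressure gauge lying on its back, diameter 58, 25 high, with a nozzle 76 long from the centre along its x axis (mm). Origin: centre of the underside of the round case.
- scraper: Bystander: red plastic scraper lying flat, 135 long, 50 wide, 12 high (mm), along its x axis. Origin: near the middle of its underside.
- spanner: Bystander: steel spanner lying flat, 150 long (mm), along its x axis. Origin: near the middle of its underside.
Mind the look-alikes: they are no part of the job. What is shaped like the inner_lid but purple is not meant.

How it is judged (in metres and radians):
On the way, in this order (a step that is already met when the one before it is completed fails the run):
1. the cup stands in the tin on its floor, let go (horizontal distance between cup and tin below 0.007 m and z of cup in the frame of tin between 0 and 0.0075 m and angle between each of cup, tin's own z axis and vertical below 0.1 rad and contact force between the fingers and cup below 0.1 N), for 0.2 s.
2. both lids, still nested, sit on the cup in the tin, let go (horizontal distance between cup and tin below 0.007 m and z of cup in the frame of tin between 0 and 0.0075 m and angle between each of cup, tin, inner_lid's own z axis and vertical below 0.1 rad and horizontal distance between inner_lid and cup below 0.006 m and z of inner_lid in the frame of cup between 0.047 and 0.0545 m and horizontal distance between outer_lid and inner_lid below 0.006 m and z of outer_lid in the frame of inner_lid below 0.0055 m and contact force between the fingers and inner_lid below 0.1 N and contact force between the fingers and outer_lid below 0.1 N), for 0.2 s.
At the end, for the whole second after the job is handed in: Cup upright on the tin's floor (7 mm off axis, 3.5 mm high at most); inner lid seated on the cup (6 mm, 3.5 mm, 0.1 rad); fingers hold the outer lid (over 1 N) at rest, level to 0.25 rad, its edge 72 mm or more above the inner lid's edge and 127 mm above the shelf, touching nothing else (all of step 1 and horizontal distance between inner_lid and cup below 0.006 m and z of inner_lid in the frame of cup between 0.047 and 0.0545 m and angle between inner_lid's own z axis and vertical below 0.1 rad and z of outer_lid in the frame of inner_lid above 0.072 m and height (world z) of outer_lid above 0.127 m and angle between outer_lid's own z axis and vertical below 0.25 rad and contact force between the fingers and outer_lid above 1 N and contact force between outer_lid and inner_lid below 0.05 N and contact force between outer_lid and cup below 0.05 N and contact force between outer_lid and tin below 0.05 N and contact force between the fingers and inner_lid below 0.1 N and linear speed of each of outer_lid, inner_lid below 0.03 m/s); the arm keeps its last pose, push and grip.
It fails at once if the outer lid comes off the inner lid (over 12 mm up or 12 mm aside) while the inner lid is not seated on the cup ((z of outer_lid in the frame of inner_lid above 0.014 m or horizontal distance between outer_lid and inner_lid above 0.012 m) and not (horizontal distance between inner_lid and cup below 0.006 m and z of inner_lid in the frame of cup between 0.047 and 0.0545 m and angle between inner_lid's own z axis and vertical below 0.1 rad)).
It fails at once if the inner lid is unseated while the outer lid alone is gripped (height (world z) of inner_lid above 0.02 m and contact force between the fingers and inner_lid below 0.1 N and contact force between the fingers and outer_lid above 1 N and not (horizontal distance between inner_lid and cup below 0.006 m and z of inner_lid in the frame of cup between 0.047 and 0.0545 m and angle between inner_lid's own z axis and vertical below 0.1 rad)).
It fails at once if the cup falls (faster than 0.5 m/s while not held) (contact force between the fingers and cup below 0.1 N and linear speed of cup above 0.5 m/s).
It fails at once if the inner lid falls (faster than 0.5 m/s while not held) (contact force between the fingers and inner_lid below 0.1 N and linear speed of inner_lid above 0.5 m/s).
It fails at once if a bystander is moved more than 20 mm (distance of any of gauge, scraper, spanner from where it was at the start of the episode above 0.02 m).
It also fails if it takes over 72 s, if anything falls off the work surface, if the arm or the gripper's body presses on something with over 40 N, if the wrist force passes 120 N, or if a joint passes its speed limit or range.

## Working session

There is one attempt and no reset: what is moved stays moved. The work goes in short steps, Python scripts to look and compute and a tool call to move; the robot and the scene stay as the last step left them, time stands still between calls to the robot, and variables do not carry over. Pictures are saved under pics/ and viewed, at most 10 in all, crops included, and the job is handed in when it is done.

Besides the shell and the picture viewer there is one more tool, called after "Emit:" by a JSON object that holds its "method" and its "body", one argument or row to a line. carry_out: Moves the arm, as the interface text tells. Its arguments: {"type":"object","properties":{"deltas":{"type":"array"}},"required":["deltas"]}

```bash
ls; mkdir -p pics
cat > h.py <<'E'
import numpy as np, cv2
from cell import manip
def world(im,p): return np.array(im["origin"])+np.array(im["rotation"])@np.array(p)
def pix(im,P):
    c=np.array(im["rotation"]).T@(np.array(P)-np.array(im["origin"])); c=c*[1,-1,-1]
    u=np.array(im["mtx"])@c; return u[:2]/u[2]
def ray(im,uv,z):
    "world point at height z seen at pixel uv"
    d=np.linalg.inv(np.array(im["mtx"]))@[uv[0],uv[1],1]; d=np.array(im["rotation"])@(d*[1,-1,-1])
    o=np.array(im["origin"]); return o+d*(z-o[2])/d[2]
def save(im,n,crop=None,s=1):
    a=im["pixels"][:,:,::-1]
    if crop: a=a[crop[1]:crop[3],crop[0]:crop[2]]
    cv2.imwrite("pics/"+n,cv2.resize(a,None,fx=s,fy=s,interpolation=cv2.INTER_CUBIC))
E
python3 - <<'E'
from h import *
for cam in ("scene","top"):
    im=manip.get_image(cam); save(im,cam+"0.png")
    print(cam,im["origin"])
    for t in ("tin","cup","inner_lid","outer_lid","gauge","scraper","spanner"):
        for r in manip.place_of(t,cam)[:3]:
            w=world(im,r["point"]); print(t,round(r["conf"],2),w.round(3),pix(im,w).round())
s=manip.sense(); print(s["ee_pos"],s["tool_rot"],s["finger_gap"],s["time_s"])
E
```

```text
pics
scene [1.09230227 0.26955768 0.43614298]
tin 0.67 [ 0.564 -0.03  -0.001] [323. 206.]
cup 0.91 [ 0.514 -0.202 -0.002] [270. 172.]
inner_lid 0.79 [ 0.507  0.114 -0.004] [400. 216.]
inner_lid 0.44 [ 0.762 -0.    -0.001] [277. 272.]
outer_lid 0.62 [0.474 0.243 0.006] [472. 226.]
gauge 0.94 [ 0.765  0.    -0.001] [276. 273.]
gauge 0.15 [ 0.564 -0.027 -0.002] [324. 207.]
scraper 0.75 [ 0.738 -0.225  0.002] [189. 218.]
spanner 0.92 [ 0.751  0.203 -0.002] [398. 324.]
top [ 0.49596026 -0.00882817  0.70873066]
tin 0.81 [ 0.564 -0.027 -0.004] [339. 228.]
tin 0.65 [0.477 0.239 0.   ] [190. 275.]
cup 0.9 [ 0.514 -0.207  0.003] [441. 258.]
cup 0.27 [ 0.566 -0.026 -0.002] [339. 227.]
inner_lid 0.73 [ 0.512  0.112 -0.002] [262. 256.]
inner_lid 0.65 [ 0.478  0.235 -0.001] [192. 274.]
inner_lid 0.21 [ 0.567 -0.026 -0.   ] [339. 227.]
outer_lid 0.84 [0.478 0.236 0.002] [191. 274.]
outer_lid 0.5 [ 0.753  0.201 -0.   ] [220. 128.]
gauge 0.88 [ 0.767 -0.003 -0.004] [328. 122.]
scraper 0.65 [ 0.737 -0.224  0.   ] [446. 138.]
spanner 0.85 [0.752 0.2   0.001] [220. 128.]
[ 0.27343463 -0.56202022  0.24755947] [[ 8.99225411e-01  4.37485610e-01  2.95885061e-05]
 [ 4.37485611e-01 -8.99225411e-01 -2.53400405e-05]
 [ 1.55208335e-05  3.57309540e-05 -9.99999999e-01]] 0.08693652529523826 0.8
```

View pics/scene0.png

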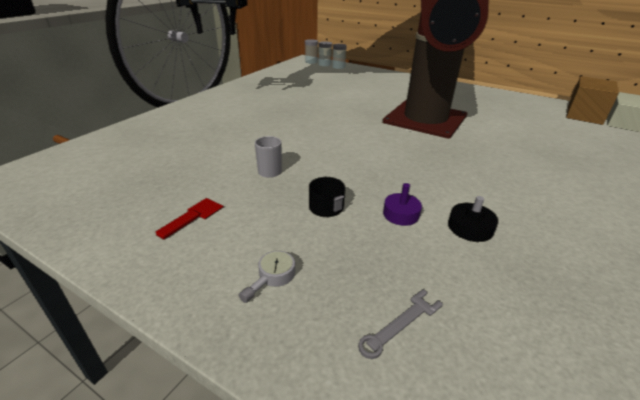

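View pics/top0.png

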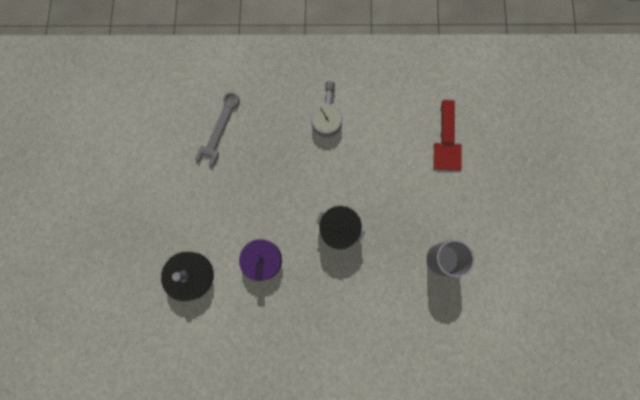

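Scene view: cup at (270,157), tin at (327,197), purple look-alike at (403,207), and the nested black and aluminium lids at (473,220). The lids meant are the ones at (473,220), because that is a black cap with an aluminium stem; the purple one at (403,207) is the look-alike. I'll confirm this in a crop while starting towards the cup.

```bash
python3 -c "
import cv2
a=cv2.imread('pics/scene0.png')[160:260,370:520]; cv2.imwrite('pics/lids.png',cv2.resize(a,None,fx=4,fy=4,interpolation=cv2.INTER_CUBIC))"
```

```text
(no output)
```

View pics/lids.png

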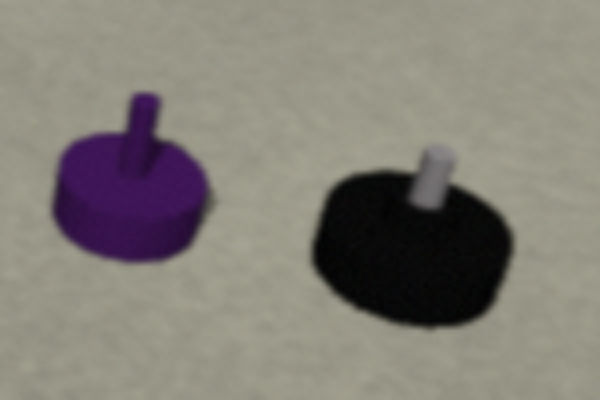

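Emit:
{"method": "carry_out", "body": {
  "deltas": [
    [87, [28, -16, 0], [0, 0, 5.2]],
    [87, [55, -32, 0], [0, 0, 10.4]],
    [87, [83, -48, 0], [0, 0, 15.6]],
    [87, [110, -64, 0], [0, 0, 20.8]],
    [87, [138, -80, 0], [0, 0, 25.945]]
  ]
}}

```text
time_s: 1.22
ee_pos: [0.363, -0.4286, 0.2476]
tool_rot: [[1.0, -0.005, 0.0], [-0.005, -1.0, -0.0], [0.0, 0.0, -1.0]]
wrist_force: [0.9, 0.6, 0.2]
finger_gap: 0.087
finger_force: 0.0
```

The crop confirms it: purple cap on the left, black cap with the aluminium stem on the right (stem top at about (480,198) in the scene picture). Next I go above the cup.

Emit:
{"method": "carry_out", "body": {
  "deltas": [
    [87, [20, -30, 0], [0, 0, 0]],
    [87, [40, -60, 0], [0, 0, 0]],
    [87, [60, -90, 0], [0, 0, 0]],
    [87, [80, -120, 0], [0, 0, 0]],
    [87, [100, -150, 0], [0, 0, 0]]
  ]
}}

```text
time_s: 1.63
ee_pos: [0.4632, -0.2782, 0.2478]
tool_rot: [[1.0, -0.0, 0.0], [-0.0, -1.0, -0.0], [0.0, 0.0, -1.0]]
wrist_force: [-0.0, -0.1, 0.9]
finger_gap: 0.0872
finger_force: 0.0
```

Emit:
{"method": "carry_out", "body": {
  "deltas": [
    [87, [15, -22, 5], [0, 0, 0]],
    [87, [30, -44, 10], [0, 0, 0]],
    [87, [45, -66, 20], [0, 0, 0]],
    [87, [51.5, -75, 25], [0, 0, 0]],
    [87, [51.5, -75, 25], [0, 0, 0]]
  ]
}}

```text
time_s: 2.05
ee_pos: [0.5143, -0.2024, 0.2211]
tool_rot: [[1.0, 0.003, -0.002], [0.003, -1.0, 0.002], [-0.002, -0.002, -1.0]]
wrist_force: [-1.0, 0.0, -0.8]
finger_gap: 0.0868
finger_force: 0.0
```

Run:
```python
from h import *
for cam in ("wrist","top"):
    im=manip.get_image(cam); save(im,cam+"1.png"); print(cam,im["origin"],im["rotation"][:,2])
    for t in ("cup","tin","outer_lid","inner_lid"):
        for f in (manip.place_of,):
            for r in f(t,cam)[:2]:
                w=world(im,r["point"]); print(t,round(r["conf"],2),w.round(4),pix(im,w).round())
s=manip.sense(); print(s["ee_pos"],s["tool_rot"],s["time_s"])
```

```text
wrist [ 0.58746455 -0.20156673  0.35841506] [2.74416618e-01 1.36473748e-04 9.61610889e-01]
cup 0.97 [ 0.5133 -0.2046 -0.0009] [321. 173.]
tin 0.57 [ 0.5612 -0.02    0.0023] [142. 127.]
inner_lid 0.75 [5.027e-01 1.169e-01 1.000e-04] [ 23. 181.]
top [ 0.49596026 -0.00882817  0.70873066] [-0.17625547 -0.03271356  0.98380071]
cup 0.63 [ 5.139e-01 -2.086e-01  2.000e-04] [442. 258.]
tin 0.7 [ 5.671e-01 -2.980e-02 -2.000e-04] [341. 227.]
outer_lid 0.95 [ 0.477   0.2351 -0.0005] [192. 275.]
inner_lid 0.91 [ 0.5083  0.1083 -0.0006] [263. 258.]
[ 0.51380303 -0.20542699  0.22280553] [[ 9.99999261e-01 -1.17296104e-03  3.19203767e-04]
 [-1.17287716e-03 -9.99999278e-01 -2.62862938e-04]
 [ 3.19511864e-04  2.62488357e-04 -9.99999915e-01]] 2.55
```

View pics/wrist1.png

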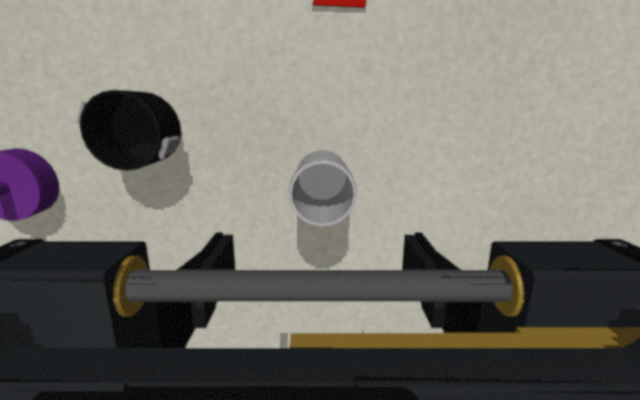

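The wrist view shows the cup rim as a circle centred at (323,193), with the tin at (130,130). I'll turn the rim pixels into a position.

Run:
```python
from h import *
im=manip.get_image("wrist")
print([ray(im,p,.076).round(4) for p in ((323,193),(289,193),(356,193),(323,161),(323,226))])
m=manip.cut_out("cup","wrist")[0]["region"].astype('uint8')
# rim height check: extent of mask
ys,xs=np.nonzero(m); print(xs.min(),xs.max(),ys.min(),ys.max())
top=manip.get_image("top"); m=manip.cut_out("tin","top")[0]["region"].astype('uint8')
ys,xs=np.nonzero(m); print(xs.min(),xs.max(),ys.min(),ys.max(),xs.mean(),ys.mean())
print(ray(top,(341,227),0.05).round(4), ray(top,(xs.mean(),ys.mean()),.05).round(4),ray(top,(xs.mean(),ys.mean()),.025).round(4))
```

```text
[array([ 0.511 , -0.2089,  0.076 ]), array([ 0.511 , -0.1796,  0.076 ]), array([ 0.5109, -0.2374,  0.076 ]), array([ 0.5388, -0.2088,  0.076 ]), array([ 0.4806, -0.209 ,  0.076 ])]
286 352 150 225
317 364 206 249 340.21345407503236 227.64618369987065
[ 0.5617 -0.0289  0.05  ] [ 0.5606 -0.0276  0.05  ] [ 0.5631 -0.0283  0.025 ]
```

Emit:
{"method": "carry_out", "body": {
  "deltas": [
    [87, [-2, 2, 35], [0, 0, 0]],
    [87, [-2, 2, 70], [0, 0, 0]],
    [87, [-2, 2, 105], [0, 0, 0]],
    [87, [-2, 2, 130], [0, 0, 0]],
    [87, [-2, 2, 148], [0, 0, 0]]
  ]
}}

```text
time_s: 3.17
ee_pos: [0.5103, -0.2057, 0.0713]
tool_rot: [[1.0, 0.0, -0.003], [0.0, -1.0, 0.002], [-0.003, -0.002, -1.0]]
wrist_force: [-0.1, -0.1, 0.2]
finger_gap: 0.0869
finger_force: 0.0
```

Emit:
{"method": "carry_out", "body": {
  "deltas": [
    [87, [0, 0, 0], [0, 0, 0]],
    [50, [0, 0, 0], [0, 0, 0]],
    [50, [0, 0, 0], [0, 0, 0]],
    [50, [0, 0, 0], [0, 0, 0]],
    [50, [0, 0, 0], [0, 0, 0]]
  ]
}}

```text
time_s: 3.58
ee_pos: [0.5133, -0.2074, 0.0765]
tool_rot: [[1.0, 0.0, 0.003], [0.0, -1.0, -0.002], [0.003, 0.002, -1.0]]
wrist_force: [-0.0, 0.1, -0.4]
finger_gap: 0.0684
finger_force: 0.0
```

Emit:
{"method": "carry_out", "body": {
  "deltas": [
    [50, [0, 0, 0], [0, 0, 0]],
    [50, [0, 0, 0], [0, 0, 0]],
    [50, [0, 0, 0], [0, 0, 0]],
    [50, [0, 0, 0], [0, 0, 0]],
    [50, [0, 0, 0], [0, 0, 0]]
  ]
}}

```text
time_s: 4.0
ee_pos: [0.513, -0.2071, 0.0759]
tool_rot: [[1.0, 0.0, 0.002], [0.0, -1.0, -0.001], [0.002, 0.001, -1.0]]
wrist_force: [-0.7, 2.3, 6.5]
finger_gap: 0.0595
finger_force: 30.0
```

Emit:
{"method": "carry_out", "body": {
  "deltas": [
    [50, [0, 0, -10], [0, 0, 0]],
    [50, [0, 0, -30], [0, 0, 0]],
    [50, [0, 0, -55], [0, 0, 0]],
    [50, [5, -15, -80], [0, 0, 0]],
    [50, [10, -40, -95], [0, 0, 0]]
  ]
}}

```text
time_s: 4.42
ee_pos: [0.5228, -0.1686, 0.1728]
tool_rot: [[1.0, -0.003, 0.003], [-0.003, -1.0, -0.002], [0.003, 0.002, -1.0]]
wrist_force: [1.2, -0.2, -1.0]
finger_gap: 0.0594
finger_force: 30.0
```

Emit:
{"method": "carry_out", "body": {
  "deltas": [
    [50, [10, -30, 0], [0, 0, 0]],
    [50, [20, -60, 0], [0, 0, 0]],
    [50, [30, -95, 0], [0, 0, 0]],
    [50, [38, -122, 0], [0, 0, 0]],
    [50, [41, -139, 0], [0, 0, 0]]
  ]
}}

```text
time_s: 4.83
ee_pos: [0.5633, -0.0249, 0.1699]
tool_rot: [[1.0, 0.002, 0.0], [0.002, -1.0, 0.001], [0.0, -0.001, -1.0]]
wrist_force: [0.1, -0.1, -1.6]
finger_gap: 0.0595
finger_force: 30.0
```

Emit:
{"method": "carry_out", "body": {
  "deltas": [
    [50, [0, 0, 0], [0, 0, 0]],
    [50, [0, 0, 0], [0, 0, 0]],
    [50, [0, 0, 0], [0, 0, 0]],
    [50, [0, 0, 0], [0, 0, 0]],
    [50, [0, 0, 0], [0, 0, 0]]
  ]
}}

```text
time_s: 5.25
ee_pos: [0.5628, -0.0289, 0.1696]
tool_rot: [[1.0, -0.002, -0.0], [-0.002, -1.0, -0.0], [-0.0, 0.0, -1.0]]
wrist_force: [-1.1, 0.3, -1.4]
finger_gap: 0.0598
finger_force: 30.0
```

Run:
```python
from h import *
ims={}
for cam in ("wrist","scene","top"):
    im=manip.get_image(cam); ims[cam]=im
    for t in ("cup","tin"):
        for r in manip.place_of(t,cam)[:2]:
            w=world(im,r["point"]); print(cam,t,round(r["conf"],2),w.round(4),pix(im,w).round())
save(ims["wrist"],"wrist2.png"); save(ims["scene"],"scene2.png",(230,90,430,240),4)
s=manip.sense(); print(s["ee_pos"],s["tool_rot"].round(4),s["time_s"],s["finger_gap"])
```

```text
wrist cup 0.76 [ 0.5636 -0.0265  0.0936] [316. 215.]
wrist tin 0.9 [ 0.5635 -0.0223  0.0007] [312. 183.]
scene cup 0.78 [ 0.5615 -0.0273  0.0926] [326. 166.]
scene tin 0.91 [ 0.5625 -0.0284 -0.0038] [324. 207.]
scene tin 0.17 [ 0.5623 -0.0266  0.0921] [326. 166.]
top tin 0.54 [ 5.676e-01 -2.840e-02  5.000e-04] [340. 226.]
[ 0.56301209 -0.02780313  0.16952924] [[ 1.e+00 -2.e-04 -0.e+00]
 [-2.e-04 -1.e+00  0.e+00]
 [-0.e+00 -0.e+00 -1.e+00]] 5.7 0.05958465074322711
```

View pics/wrist2.png

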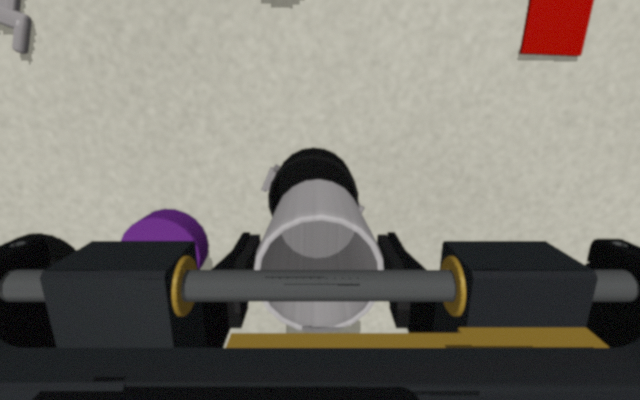

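View pics/scene2.png

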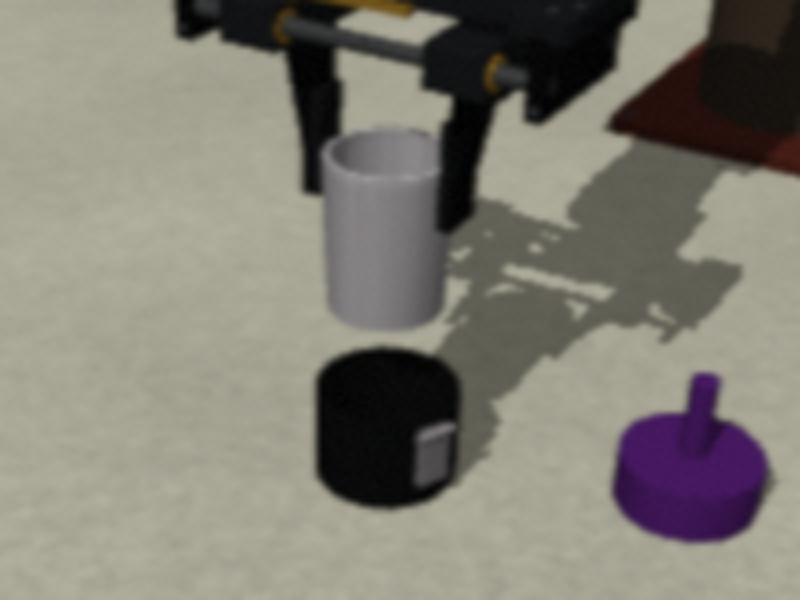

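Both views show the cup upright over the tin: in the wrist view the tin spans x 269–357 with its front base edge at y 149, and the cup rim is centred at (319,269). I'll check the offset with rays.

Run:
```python
from h import *
im=manip.get_image("wrist")
print("tin x",ray(im,(313,149),0)[0]-.036,"tin y",ray(im,(269,190),.05)[1],ray(im,(357,190),.05)[1],ray(im,(313,190),.05)[1])
print("cup bottom front edge y=180:",ray(im,(318,180),.094)[:2]-[.028,0],"rim",ray(im,(257,268),.164)[:2],ray(im,(381,268),.164)[:2],ray(im,(319,213),.17)[:2]-[.03,0])
sc=manip.get_image("scene")
# scene crop /4 + offset (230,90)
f=lambda u,v:(230+u/4,90+v/4)
print("tin L/R rim",ray(sc,f(317,400),.05)[:2],ray(sc,f(459,400),.05)[:2],"mid",pix(sc,(.563,-.027,.05)),"seen",f(388,400))
print("cup bottom mid",pix(sc,(.563,-.027,.094)),"seen",f(386,300))
```

```text
tin x 0.5589952340931005 tin y 0.011232659097254034 -0.05727923038943254 -0.023020540783491587
cup bottom front edge y=180: [ 0.55972251 -0.02691868] rim [0.56184186 0.00128964] [ 0.56186231 -0.05612216] [ 0.56063224 -0.02736263]
tin L/R rim [ 0.5941449  -0.04439454] [0.55734652 0.01275304] mid [325.34365502 185.28032109] seen (327.0, 190.0)
cup bottom mid [326.02155234 165.53617884] seen (326.5, 165.0)
```

Emit:
{"method": "carry_out", "body": {
  "deltas": [
    [50, [0, -3, 15], [0, 0, 0]],
    [50, [0, -3, 30], [0, 0, 0]],
    [50, [0, -3, 40], [0, 0, 0]],
    [50, [0, -3, 50], [0, 0, 0]],
    [50, [0, -3, 58], [0, 0, 0]]
  ]
}}

```text
time_s: 6.22
ee_pos: [0.5627, -0.0246, 0.1105]
tool_rot: [[1.0, 0.0, -0.001], [0.0, -1.0, 0.0], [-0.001, -0.0, -1.0]]
wrist_force: [0.1, -0.4, -0.7]
finger_gap: 0.0598
finger_force: 30.0
```

Emit:
{"method": "carry_out", "body": {
  "deltas": [
    [50, [0, 0, 6], [0, 0, 0]],
    [50, [0, 0, 12], [0, 0, 0]],
    [50, [0, 0, 18], [0, 0, 0]],
    [50, [0, 0, 24], [0, 0, 0]],
    [50, [0, 0, 28], [0, 0, 0]]
  ]
}}

```text
time_s: 6.63
ee_pos: [0.563, -0.0247, 0.0829]
tool_rot: [[1.0, -0.0, -0.0], [-0.0, -1.0, 0.0], [-0.0, -0.0, -1.0]]
wrist_force: [-0.1, 0.5, -1.8]
finger_gap: 0.0594
finger_force: 30.0
```

Emit:
{"method": "carry_out", "body": {
  "deltas": [
    [50, [0, 0, 0], [0, 0, 0]],
    [50, [0, 0, 0], [0, 0, 0]],
    [50, [0, 0, 0], [0, 0, 0]],
    [50, [0, 0, 0], [0, 0, 0]],
    [50, [0, 0, 0], [0, 0, 0]]
  ]
}}

```text
time_s: 7.05
ee_pos: [0.5634, -0.0248, 0.084]
tool_rot: [[1.0, -0.0, 0.001], [-0.0, -1.0, -0.0], [0.001, 0.0, -1.0]]
wrist_force: [0.0, -0.1, -1.8]
finger_gap: 0.0599
finger_force: 30.0
```

Emit:
{"method": "carry_out", "body": {
  "deltas": [
    [50, [0, 0, 1], [0, 0, 0]],
    [50, [0, 0, 2], [0, 0, 0]],
    [50, [0, 0, 3], [0, 0, 0]],
    [50, [0, 0, 3], [0, 0, 0]],
    [50, [0, 0, 3], [0, 0, 0]]
  ]
}}

```text
time_s: 7.47
ee_pos: [0.5629, -0.0246, 0.0804]
tool_rot: [[1.0, 0.0, -0.0], [0.0, -1.0, 0.0], [-0.0, -0.0, -1.0]]
wrist_force: [0.8, 0.2, 0.1]
finger_gap: 0.0597
finger_force: 30.0
```

Emit:
{"method": "carry_out", "body": {
  "deltas": [
    [50, [0, 0, 0.5], [0, 0, 0]],
    [50, [0, 0, 1], [0, 0, 0]],
    [50, [0, 0, 1], [0, 0, 0]],
    [50, [0, 0, 1], [0, 0, 0]],
    [50, [0, 0, 1], [0, 0, 0]]
  ]
}}

```text
time_s: 7.88
ee_pos: [0.5633, -0.0247, 0.08]
tool_rot: [[1.0, 0.0, 0.001], [0.0, -1.0, -0.0], [0.001, 0.0, -1.0]]
wrist_force: [-0.4, 1.0, 3.9]
finger_gap: 0.0592
finger_force: 30.0
```

The force rise shows the cup is on the floor of the tin, so I release.

Emit:
{"method": "carry_out", "body": {
  "deltas": [
    [64, [0, 0, 0], [0, 0, 0]],
    [70, [0, 0, 0], [0, 0, 0]],
    [80, [0, 0, 0], [0, 0, 0]],
    [87, [0, 0, 0], [0, 0, 0]],
    [87, [0, 0, 0], [0, 0, 0]]
  ]
}}

```text
time_s: 8.3
ee_pos: [0.5628, -0.0247, 0.0792]
tool_rot: [[1.0, -0.0, -0.0], [-0.0, -1.0, 0.0], [-0.0, -0.0, -1.0]]
wrist_force: [-0.6, -0.4, -0.3]
finger_gap: 0.0814
finger_force: 0.0
```

Emit:
{"method": "carry_out", "body": {
  "deltas": [
    [87, [0, 0, 0], [0, 0, 0]],
    [87, [0, 0, 0], [0, 0, 0]],
    [87, [0, 0, -5], [0, 0, 0]],
    [87, [0, 0, -30], [0, 0, 0]],
    [87, [0, 0, -60], [0, 0, 0]]
  ]
}}

```text
time_s: 8.72
ee_pos: [0.5609, -0.0243, 0.1378]
tool_rot: [[1.0, -0.0, -0.006], [-0.0, -1.0, 0.001], [-0.006, -0.001, -1.0]]
wrist_force: [-0.0, -0.2, 0.3]
finger_gap: 0.0869
finger_force: 0.0
```

Emit:
{"method": "carry_out", "body": {
  "deltas": [
    [87, [0, 0, -30], [0, 0, 0]],
    [87, [0, 0, -55], [0, 0, 0]],
    [87, [0, 0, -75], [0, 0, 0]],
    [87, [0, 0, -90], [0, 0, 0]],
    [87, [0, 0, -90], [0, 0, 0]]
  ]
}}

```text
time_s: 9.13
ee_pos: [0.5652, -0.0251, 0.2344]
tool_rot: [[1.0, 0.0, 0.007], [0.0, -1.0, -0.001], [0.007, 0.001, -1.0]]
wrist_force: [-0.5, -0.1, 0.2]
finger_gap: 0.0868
finger_force: 0.0
```

Run:
```python
from h import *
ims={}
for cam in ("wrist","scene","top"):
    im=manip.get_image(cam); ims[cam]=im
    for t in ("cup","tin","outer_lid","inner_lid"):
        for r in manip.place_of(t,cam)[:2]:
            w=world(im,r["point"]); print(cam,t,round(r["conf"],2),w.round(4),pix(im,w).round())
save(ims["wrist"],"wrist3.png"); np.save("w3.npy",dict(ims["wrist"]),allow_pickle=True)
s=manip.sense(); print(s["ee_pos"],s["time_s"],s["finger_gap"])
```

```text
wrist cup 0.92 [ 0.5631 -0.0258  0.004 ] [319. 174.]
wrist outer_lid 0.72 [0.4726 0.2391 0.001 ] [ 94. 249.]
wrist inner_lid 0.83 [0.5056 0.1162 0.0015] [196. 223.]
scene cup 0.61 [ 0.5633 -0.0244  0.0058] [326. 204.]
scene tin 0.68 [ 0.5624 -0.0265 -0.0014] [325. 207.]
scene outer_lid 0.85 [0.4756 0.2438 0.0013] [472. 228.]
scene inner_lid 0.97 [ 0.508   0.112  -0.0034] [399. 216.]
top tin 0.67 [ 0.5662 -0.0269 -0.0028] [339. 227.]
top inner_lid 0.92 [ 0.5071  0.1109 -0.0025] [262. 259.]
[ 0.56303993 -0.02470351  0.22951382] 9.8833 0.08654507198636792
```

View pics/wrist3.png

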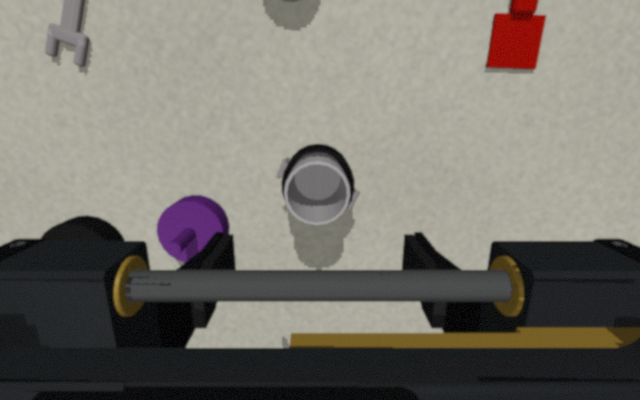

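The wrist view shows the cup standing in the tin, with the cup rim centred at about (317,191) and the tin around it. Next I go above the lids.

Emit:
{"method": "carry_out", "body": {
  "deltas": [
    [87, [-9, -27, 0], [0, 0, 0]],
    [87, [-19, -57, 0], [0, 0, 0]],
    [87, [-29, -87, 0], [0, 0, 0]],
    [87, [-39, -117, 0], [0, 0, 0]],
    [87, [-49, -147, 0], [0, 0, 0]]
  ]
}}

```text
time_s: 10.3
ee_pos: [0.5135, 0.1234, 0.2297]
tool_rot: [[1.0, -0.001, 0.0], [-0.001, -1.0, 0.0], [0.0, -0.0, -1.0]]
wrist_force: [-0.1, 0.8, -0.1]
finger_gap: 0.0867
finger_force: 0.0
```

Emit:
{"method": "carry_out", "body": {
  "deltas": [
    [87, [-10, -31, 0], [0, 0, 0]],
    [87, [-20, -61, 0], [0, 0, 0]],
    [87, [-30, -91, 0], [0, 0, 0]],
    [87, [-36, -110, 0], [0, 0, 0]],
    [87, [-38, -116, 0], [0, 0, 0]]
  ]
}}

```text
time_s: 10.72
ee_pos: [0.4749, 0.241, 0.2297]
tool_rot: [[1.0, 0.003, 0.0], [0.003, -1.0, 0.001], [0.0, -0.001, -1.0]]
wrist_force: [0.2, -1.2, -1.5]
finger_gap: 0.0865
finger_force: 0.0
```

Emit:
{"method": "carry_out", "body": {
  "deltas": [
    [87, [0, 0, 0], [0, 0, 0]],
    [87, [0, 0, 0], [0, 0, 0]],
    [87, [0, 0, 0], [0, 0, 0]],
    [87, [0, 0, 0], [0, 0, 0]],
    [87, [0, 0, 0], [0, 0, 0]]
  ]
}}

```text
time_s: 11.13
ee_pos: [0.4765, 0.2372, 0.2295]
tool_rot: [[1.0, -0.002, 0.0], [-0.002, -1.0, -0.0], [0.0, 0.0, -1.0]]
wrist_force: [-0.7, -0.8, -0.4]
finger_gap: 0.0867
finger_force: 0.0
```

Run:
```python
from h import *
w3=np.load("w3.npy",allow_pickle=True).item()
print("cup rim",ray(w3,(317.5,191),.08).round(4),[ray(w3,p,.08).round(4)[:2] for p in ((283.5,191),(351.5,191),(317,157.5),(317,224.5))])
ims={}
for cam in ("wrist","scene"):
    im=manip.get_image(cam); ims[cam]=im
    for t in ("outer_lid","inner_lid"):
        for r in manip.place_of(t,cam)[:2]:
            w=world(im,r["point"]); print(cam,t,round(r["conf"],2),w.round(4),pix(im,w).round())
im=ims["wrist"]; save(im,"wrist4.png")
s=manip.sense(); print(s["ee_pos"],s["tool_rot"].round(3),s["time_s"])
print("pred stem top",pix(im,(.476,.238,.07)))
```

```text
cup rim [ 0.5633 -0.024   0.08  ] [array([0.5633, 0.0061]), array([ 0.5633, -0.054 ]), array([ 0.5931, -0.0235]), array([ 0.5319, -0.0235])]
wrist outer_lid 0.81 [0.477  0.2379 0.0025] [318. 171.]
wrist inner_lid 0.71 [0.4772 0.2441 0.0021] [313. 171.]
wrist inner_lid 0.56 [0.5049 0.1138 0.0008] [434. 145.]
scene outer_lid 0.91 [0.4747 0.2426 0.0011] [471. 228.]
scene inner_lid 0.76 [ 0.5077  0.1116 -0.0025] [399. 215.]
[0.47612288 0.23807304 0.22952018] [[ 1. -0. -0.]
 [-0. -1. -0.]
 [-0.  0. -1.]] 11.4333
pred stem top [318.11117626 186.76752772]
```

View pics/wrist4.png

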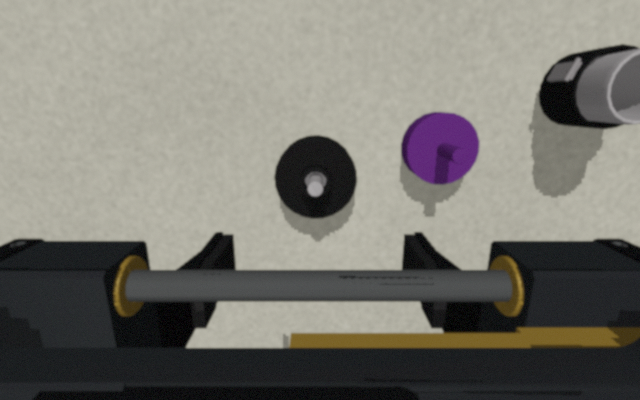

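The wrist view shows the black lid at (316,176) with its stem top at (315.5,187), against (318,187) predicted. The lids are therefore about 2 mm further along +y. I descend onto the stem.

Emit:
{"method": "carry_out", "body": {
  "deltas": [
    [87, [0, -2, 30], [0, 0, 0]],
    [87, [0, -2, 60], [0, 0, 0]],
    [75, [0, -2, 85], [0, 0, 0]],
    [65, [0, -2, 105], [0, 0, 0]],
    [60, [0, -2, 120], [0, 0, 0]]
  ]
}}

```text
time_s: 11.85
ee_pos: [0.4748, 0.2399, 0.1072]
tool_rot: [[1.0, 0.0, -0.003], [0.0, -1.0, -0.001], [-0.003, 0.001, -1.0]]
wrist_force: [1.3, -0.4, -0.4]
finger_gap: 0.0743
finger_force: 0.0
```

Emit:
{"method": "carry_out", "body": {
  "deltas": [
    [60, [0, 0, 10], [0, 0, 0]],
    [60, [0, 0, 20], [0, 0, 0]],
    [60, [0, 0, 28], [0, 0, 0]],
    [60, [0, 0, 33], [0, 0, 0]],
    [60, [0, 0, 34], [0, 0, 0]]
  ]
}}

```text
time_s: 12.27
ee_pos: [0.4758, 0.2402, 0.075]
tool_rot: [[1.0, -0.0, -0.001], [-0.0, -1.0, -0.0], [-0.001, 0.0, -1.0]]
wrist_force: [-0.1, -0.1, -0.2]
finger_gap: 0.0607
finger_force: 0.0
```

Emit:
{"method": "carry_out", "body": {
  "deltas": [
    [50, [0, 0, 0], [0, 0, 0]],
    [40, [0, 0, 0], [0, 0, 0]],
    [35, [0, 0, 0], [0, 0, 0]],
    [35, [0, 0, 0], [0, 0, 0]],
    [35, [0, 0, 0], [0, 0, 0]]
  ]
}}

```text
time_s: 12.68
ee_pos: [0.4764, 0.2404, 0.0761]
tool_rot: [[1.0, 0.0, 0.001], [0.0, -1.0, 0.0], [0.001, -0.0, -1.0]]
wrist_force: [0.1, -0.4, 0.6]
finger_gap: 0.0378
finger_force: 0.0
```

Run:
```python
from h import *
im=manip.get_image("scene"); save(im,"scene5.png",(410,150,540,250),6)
s=manip.sense(); print(s["ee_pos"],s["finger_gap"],s["wrist_force"],s["time_s"])
```

```text
[0.47627466 0.24039557 0.07593761] 0.036653853542697123 [-0.06007229 -0.31211799  0.71157538] 12.7333
```

View pics/scene5.png

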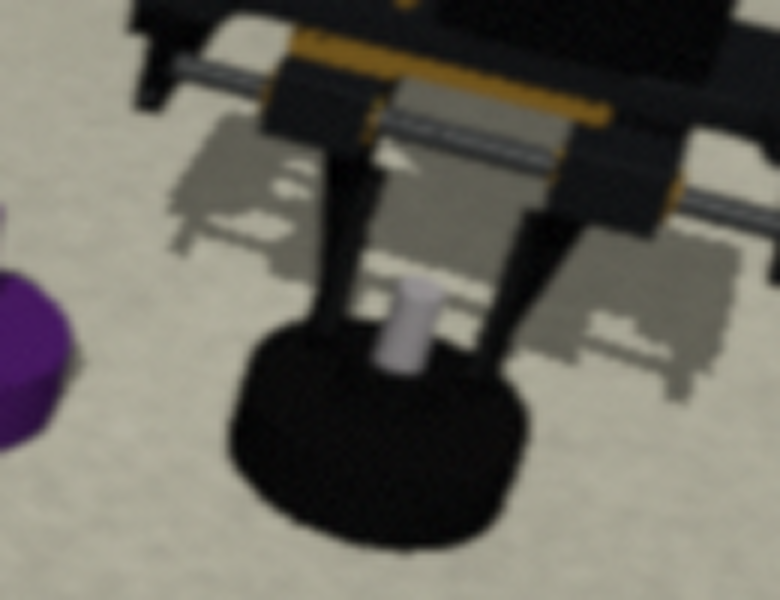

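The crop shows the stem at about (410,325), midway between the fingertips at about (335,330) and (487,365). I close on it.

Emit:
{"method": "carry_out", "body": {
  "deltas": [
    [25, [0, 0, 0], [0, 0, 0]],
    [18, [0, 0, 0], [0, 0, 0]],
    [8, [0, 0, 0], [0, 0, 0]],
    [8, [0, 0, 0], [0, 0, 0]],
    [8, [0, 0, 0], [0, 0, 0]]
  ]
}}

```text
time_s: 13.15
ee_pos: [0.476, 0.2403, 0.0755]
tool_rot: [[1.0, -0.0, -0.0], [-0.0, -1.0, 0.0], [-0.0, -0.0, -1.0]]
wrist_force: [-0.7, 0.6, -0.3]
finger_gap: 0.0128
finger_force: 30.0
```

Emit:
{"method": "carry_out", "body": {
  "deltas": [
    [8, [0, 0, 0], [0, 0, 0]],
    [8, [0, 0, 0], [0, 0, 0]],
    [8, [0, 0, 0], [0, 0, 0]],
    [8, [0, 0, 0], [0, 0, 0]],
    [8, [0, 0, 0], [0, 0, 0]]
  ]
}}

```text
time_s: 13.57
ee_pos: [0.476, 0.2403, 0.0755]
tool_rot: [[1.0, 0.0, -0.0], [0.0, -1.0, -0.0], [-0.0, 0.0, -1.0]]
wrist_force: [0.2, 0.2, -0.0]
finger_gap: 0.0129
finger_force: 30.0
```

Emit:
{"method": "carry_out", "body": {
  "deltas": [
    [8, [0, 0, -5], [0, 0, 0]],
    [8, [0, 0, -15], [0, 0, 0]],
    [8, [0, 0, -30], [0, 0, 0]],
    [8, [0, 0, -48], [0, 0, 0]],
    [8, [0, 0, -68], [0, 0, 0]]
  ]
}}

```text
time_s: 13.98
ee_pos: [0.4755, 0.2401, 0.1443]
tool_rot: [[1.0, -0.0, -0.001], [-0.0, -1.0, -0.0], [-0.001, 0.0, -1.0]]
wrist_force: [0.6, 1.1, -2.1]
finger_gap: 0.0132
finger_force: 30.0
```

Emit:
{"method": "carry_out", "body": {
  "deltas": [
    [8, [0, 0, -20], [0, 0, 0]],
    [8, [0, 0, -38], [0, 0, 0]],
    [8, [0, 0, -52], [0, 0, 0]],
    [8, [0, 0, -60], [0, 0, 0]],
    [8, [0, 0, -62], [0, 0, 0]]
  ]
}}

```text
time_s: 14.4
ee_pos: [0.4771, 0.2407, 0.2081]
tool_rot: [[1.0, -0.0, 0.004], [-0.0, -1.0, 0.001], [0.004, -0.001, -1.0]]
wrist_force: [0.2, -0.1, -2.3]
finger_gap: 0.013
finger_force: 30.0
```

Emit:
{"method": "carry_out", "body": {
  "deltas": [
    [8, [2, 6, 0], [0, 0, 0]],
    [8, [6, 18, 0], [0, 0, 0]],
    [8, [12, 36, 0], [0, 0, 0]],
    [8, [19, 58, 0], [0, 0, 0]],
    [8, [26, 80, 0], [0, 0, 0]]
  ]
}}

```text
time_s: 14.82
ee_pos: [0.5014, 0.1585, 0.2039]
tool_rot: [[1.0, 0.001, -0.003], [0.001, -1.0, -0.001], [-0.003, 0.001, -1.0]]
wrist_force: [-0.2, -0.4, -1.5]
finger_gap: 0.0129
finger_force: 30.0
```

Emit:
{"method": "carry_out", "body": {
  "deltas": [
    [8, [7, 22, 0], [0, 0, 0]],
    [8, [14, 44, 0], [0, 0, 0]],
    [8, [21, 66, 0], [0, 0, 0]],
    [8, [29, 88, 0], [0, 0, 0]],
    [8, [36, 110, 0], [0, 0, 0]]
  ]
}}

```text
time_s: 15.23
ee_pos: [0.5375, 0.048, 0.2039]
tool_rot: [[1.0, -0.001, -0.003], [-0.001, -1.0, -0.0], [-0.003, 0.0, -1.0]]
wrist_force: [-0.2, -0.0, -1.4]
finger_gap: 0.0134
finger_force: 30.0
```

Emit:
{"method": "carry_out", "body": {
  "deltas": [
    [8, [7, 22, 0], [0, 0, 0]],
    [8, [14, 43, 0], [0, 0, 0]],
    [8, [20, 60, 0], [0, 0, 0]],
    [8, [24, 71, 0], [0, 0, 0]],
    [8, [25, 74.5, 0], [0, 0, 0]]
  ]
}}

```text
time_s: 15.65
ee_pos: [0.5628, -0.0266, 0.2043]
tool_rot: [[1.0, -0.002, -0.002], [-0.002, -1.0, -0.0], [-0.002, 0.0, -1.0]]
wrist_force: [-0.1, 0.3, -2.3]
finger_gap: 0.0131
finger_force: 30.0
```

Emit:
{"method": "carry_out", "body": {
  "deltas": [
    [8, [0, 0, 0], [0, 0, 0]],
    [8, [0, 0, 0], [0, 0, 0]],
    [8, [0, 0, 0], [0, 0, 0]],
    [8, [0, 0, 0], [0, 0, 0]],
    [8, [0, 0, 0], [0, 0, 0]]
  ]
}}

```text
time_s: 16.07
ee_pos: [0.5629, -0.0233, 0.2056]
tool_rot: [[1.0, 0.001, 0.0], [0.001, -1.0, 0.0], [0.0, -0.0, -1.0]]
wrist_force: [0.3, -0.6, -0.6]
finger_gap: 0.0132
finger_force: 30.0
```

Run:
```python
from h import *
for cam in ("wrist","scene"):
    im=manip.get_image(cam); save(im,cam+"6.png",(240,70,420,220) if cam=="scene" else None,4 if cam=="scene" else 1)
    for t in ("outer_lid","inner_lid","cup","tin"):
        for r in manip.place_of(t,cam)[:2]:
            w=world(im,r["point"]); print(cam,t,round(r["conf"],2),w.round(4),pix(im,w).round())
s=manip.sense(); print(s["ee_pos"],s["tool_rot"].round(4),s["finger_gap"],s["wrist_force"],s["time_s"])
im=manip.get_image("scene")
f=lambda p:((pix(im,p)-[240,70])*4).round()
print("crop px: cup rim L/R",f((.563-.02,-.0245-.022,.08)),"ctr",f((.563,-.0245,.08)),"tin",f((.563,-.0245,0)))
```

```text
wrist outer_lid 0.85 [ 0.5647 -0.0232  0.1332] [319. 216.]
wrist inner_lid 0.84 [ 0.5622 -0.0198  0.1328] [314. 219.]
wrist inner_lid 0.8 [0.5069 0.1193 0.0022] [185. 227.]
scene cup 0.63 [ 5.614e-01 -2.360e-02 -5.000e-04] [326. 206.]
scene tin 0.88 [ 0.5655 -0.0266 -0.0028] [324. 208.]
[ 0.56302141 -0.02420824  0.20554456] [[ 1.  0. -0.]
 [ 0. -1. -0.]
 [-0.  0. -1.]] 0.012853420313553684 [-0.25464503  0.11106963 -1.20194732] 16.5667
crop px: cup rim L/R [329. 380.] ctr [348. 409.] tin [343. 546.]
```

View pics/scene6.png

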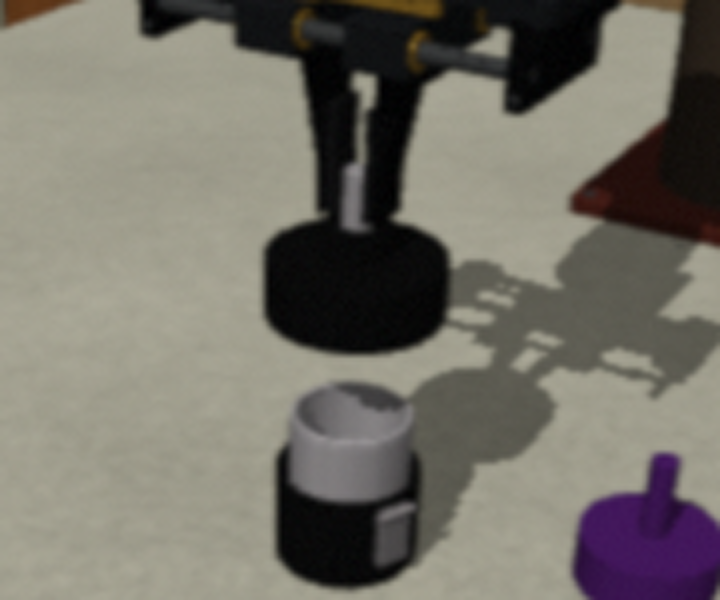

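The scene crop shows the lids level at column 357 and the cup rim at (352,412). Both sit about 1 px from prediction, so they are aligned, and I lower slowly.

Emit:
{"method": "carry_out", "body": {
  "deltas": [
    [8, [0, 0, 8], [0, 0, 0]],
    [8, [0, 0, 20], [0, 0, 0]],
    [8, [0, 0, 31], [0, 0, 0]],
    [8, [0, 0, 39], [0, 0, 0]],
    [8, [0, 0, 43], [0, 0, 0]]
  ]
}}

```text
time_s: 17.03
ee_pos: [0.5616, -0.024, 0.1598]
tool_rot: [[1.0, -0.0, -0.004], [-0.0, -1.0, 0.001], [-0.004, -0.001, -1.0]]
wrist_force: [-0.4, 0.0, -2.2]
finger_gap: 0.0131
finger_force: 30.0
```

Emit:
{"method": "carry_out", "body": {
  "deltas": [
    [8, [0, 0, 3], [0, 0, 0]],
    [8, [0, 0, 6], [0, 0, 0]],
    [8, [0, 0, 9], [0, 0, 0]],
    [8, [0, 0, 12], [0, 0, 0]],
    [8, [0, 0, 15], [0, 0, 0]]
  ]
}}

```text
time_s: 17.45
ee_pos: [0.5633, -0.0243, 0.1477]
tool_rot: [[1.0, -0.0, 0.001], [-0.0, -1.0, -0.0], [0.001, 0.0, -1.0]]
wrist_force: [-0.2, 0.7, -2.0]
finger_gap: 0.0131
finger_force: 30.0
```

Emit:
{"method": "carry_out", "body": {
  "deltas": [
    [8, [0, 0, 4], [0, 0, 0]],
    [8, [0, 0, 8], [0, 0, 0]],
    [8, [0, 0, 11], [0, 0, 0]],
    [8, [0, 0, 13], [0, 0, 0]],
    [8, [0, 0, 14], [0, 0, 0]]
  ]
}}

```text
time_s: 17.87
ee_pos: [0.5628, -0.0242, 0.133]
tool_rot: [[1.0, -0.0, -0.001], [-0.0, -1.0, 0.0], [-0.001, -0.0, -1.0]]
wrist_force: [-0.4, 0.4, -2.1]
finger_gap: 0.0132
finger_force: 30.0
```

Emit:
{"method": "carry_out", "body": {
  "deltas": [
    [8, [0, 0, 0.5], [0, 0, 0]],
    [8, [0, 0, 1], [0, 0, 0]],
    [8, [0, 0, 1.5], [0, 0, 0]],
    [8, [0, 0, 2], [0, 0, 0]],
    [8, [0, 0, 2], [0, 0, 0]]
  ]
}}

```text
time_s: 18.28
ee_pos: [0.5631, -0.0242, 0.1316]
tool_rot: [[1.0, -0.0, 0.0], [-0.0, -1.0, -0.0], [0.0, 0.0, -1.0]]
wrist_force: [0.1, 0.6, -2.2]
finger_gap: 0.0131
finger_force: 30.0
```

Emit:
{"method": "carry_out", "body": {
  "deltas": [
    [8, [0, 0, 0.5], [0, 0, 0]],
    [8, [0, 0, 1], [0, 0, 0]],
    [8, [0, 0, 1.5], [0, 0, 0]],
    [8, [0, 0, 1.5], [0, 0, 0]],
    [8, [0, 0, 1.5], [0, 0, 0]]
  ]
}}

```text
time_s: 18.7
ee_pos: [0.5632, -0.0243, 0.1305]
tool_rot: [[1.0, -0.0, 0.0], [-0.0, -1.0, -0.0], [0.0, 0.0, -1.0]]
wrist_force: [-0.9, 0.5, 2.6]
finger_gap: 0.0127
finger_force: 30.0
```

Contact is felt at the expected height (0.1305), so I release and check.

Emit:
{"method": "carry_out", "body": {
  "deltas": [
    [20, [0, 0, 0], [0, 0, 0]],
    [30, [0, 0, 0], [0, 0, 0]],
    [45, [0, 0, 0], [0, 0, 0]],
    [60, [0, 0, 0], [0, 0, 0]],
    [70, [0, 0, 0], [0, 0, 0]]
  ]
}}

```text
time_s: 19.12
ee_pos: [0.563, -0.0242, 0.1299]
tool_rot: [[1.0, -0.0, -0.0], [-0.0, -1.0, 0.0], [-0.0, -0.0, -1.0]]
wrist_force: [-0.8, -0.3, -0.5]
finger_gap: 0.0389
finger_force: 0.0
```

Emit:
{"method": "carry_out", "body": {
  "deltas": [
    [70, [0, 0, 0], [0, 0, 0]],
    [70, [0, 0, 0], [0, 0, 0]],
    [70, [0, 0, 0], [0, 0, 0]],
    [70, [0, 0, 0], [0, 0, 0]],
    [70, [0, 0, 0], [0, 0, 0]]
  ]
}}

```text
time_s: 19.53
ee_pos: [0.563, -0.0242, 0.13]
tool_rot: [[1.0, -0.0, -0.0], [-0.0, -1.0, 0.0], [-0.0, -0.0, -1.0]]
wrist_force: [-0.2, -0.6, -0.1]
finger_gap: 0.0675
finger_force: 0.0
```

Run:
```python
from h import *
for cam in ("wrist","scene"):
    im=manip.get_image(cam)
    for t in ("outer_lid","inner_lid","cup","tin"):
        for r in manip.place_of(t,cam)[:2]:
            w=world(im,r["point"]); print(cam,t,round(r["conf"],2),w.round(4),pix(im,w).round())
s=manip.sense(); print(s["ee_pos"],s["finger_gap"],s["wrist_force"],s["time_s"])
```

```text
wrist outer_lid 0.95 [ 0.5634 -0.0242  0.0558] [319. 217.]
wrist inner_lid 0.8 [ 0.5607 -0.0233  0.0559] [318. 221.]
wrist cup 0.64 [ 0.5642 -0.0228  0.0569] [317. 216.]
wrist tin 0.65 [ 0.5651 -0.0204  0.0569] [314. 215.]
scene outer_lid 0.73 [ 0.564  -0.0222  0.0561] [327. 184.]
scene inner_lid 0.89 [ 0.5084  0.1151 -0.0042] [401. 217.]
scene tin 0.61 [ 0.5629 -0.0285 -0.0024] [324. 207.]
[ 0.56301735 -0.02419791  0.13003863] 0.06992997317975075 [-0.2802625   0.38546591  0.32778697] 20.0333
```

The lids read seated: outer lid at (0.5635,−0.023,0.056). I lower onto the neck and close.

Emit:
{"method": "carry_out", "body": {
  "deltas": [
    [70, [0, 0, 4], [0, 0, 0]],
    [70, [0, 0, 8], [0, 0, 0]],
    [70, [0, 0, 12], [0, 0, 0]],
    [70, [0, 0, 14], [0, 0, 0]],
    [70, [0, 0, 15.5], [0, 0, 0]]
  ]
}}

```text
time_s: 20.45
ee_pos: [0.5626, -0.0241, 0.1137]
tool_rot: [[1.0, -0.0, -0.001], [-0.0, -1.0, 0.0], [-0.001, -0.0, -1.0]]
wrist_force: [-0.5, -0.2, 0.7]
finger_gap: 0.0701
finger_force: 0.0
```

Emit:
{"method": "carry_out", "body": {
  "deltas": [
    [60, [0, 0, 0], [0, 0, 0]],
    [50, [0, 0, 0], [0, 0, 0]],
    [42, [0, 0, 0], [0, 0, 0]],
    [38, [0, 0, 0], [0, 0, 0]],
    [35, [0, 0, 0], [0, 0, 0]]
  ]
}}

```text
time_s: 20.87
ee_pos: [0.5632, -0.0242, 0.1148]
tool_rot: [[1.0, -0.0, 0.0], [-0.0, -1.0, -0.0], [0.0, 0.0, -1.0]]
wrist_force: [-0.8, -0.2, 0.4]
finger_gap: 0.0444
finger_force: 0.0
```

Emit:
{"method": "carry_out", "body": {
  "deltas": [
    [32, [0, 0, 0], [0, 0, 0]],
    [28, [0, 0, 0], [0, 0, 0]],
    [25, [0, 0, 0], [0, 0, 0]],
    [25, [0, 0, 0], [0, 0, 0]],
    [25, [0, 0, 0], [0, 0, 0]]
  ]
}}

```text
time_s: 21.28
ee_pos: [0.5631, -0.0242, 0.1146]
tool_rot: [[1.0, -0.0, 0.0], [-0.0, -1.0, -0.0], [0.0, 0.0, -1.0]]
wrist_force: [-0.1, 0.0, 0.6]
finger_gap: 0.031
finger_force: 30.0
```

Emit:
{"method": "carry_out", "body": {
  "deltas": [
    [25, [0, 0, -1], [0, 0, 0]],
    [25, [0, 0, -4], [0, 0, 0]],
    [25, [0, 0, -8], [0, 0, 0]],
    [25, [0, 0, -12], [0, 0, 0]],
    [25, [0, 0, -16], [0, 0, 0]]
  ]
}}

```text
time_s: 21.7
ee_pos: [0.5631, -0.0242, 0.1311]
tool_rot: [[1.0, -0.0, 0.0], [-0.0, -1.0, -0.0], [0.0, 0.0, -1.0]]
wrist_force: [0.6, -0.6, -1.1]
finger_gap: 0.031
finger_force: 30.0
```

Emit:
{"method": "carry_out", "body": {
  "deltas": [
    [25, [0, 0, -5], [0, 0, 0]],
    [25, [0, 0, -10], [0, 0, 0]],
    [25, [0, 0, -16], [0, 0, 0]],
    [25, [0, 0, -22], [0, 0, 0]],
    [25, [0, 0, -28], [0, 0, 0]]
  ]
}}

```text
time_s: 22.12
ee_pos: [0.5631, -0.0242, 0.1593]
tool_rot: [[1.0, -0.0, 0.0], [-0.0, -1.0, -0.0], [0.0, 0.0, -1.0]]
wrist_force: [0.4, 0.4, 0.2]
finger_gap: 0.0309
finger_force: 30.0
```

Emit:
{"method": "carry_out", "body": {
  "deltas": [
    [25, [0, 0, -8], [0, 0, 0]],
    [25, [0, 0, -16], [0, 0, 0]],
    [25, [0, 0, -24], [0, 0, 0]],
    [25, [0, 0, -32], [0, 0, 0]],
    [25, [0, 0, -40], [0, 0, 0]]
  ]
}}

```text
time_s: 22.53
ee_pos: [0.5631, -0.0242, 0.1996]
tool_rot: [[1.0, 0.0, 0.0], [0.0, -1.0, -0.0], [0.0, 0.0, -1.0]]
wrist_force: [0.4, -0.5, 0.1]
finger_gap: 0.0312
finger_force: 30.0
```

Emit:
{"method": "carry_out", "body": {
  "deltas": [
    [25, [0, 0, -8], [0, 0, 0]],
    [25, [0, 0, -16], [0, 0, 0]],
    [25, [0, 0, -22], [0, 0, 0]],
    [25, [0, 0, -25], [0, 0, 0]],
    [25, [0, 0, -26], [0, 0, 0]]
  ]
}}

```text
time_s: 22.95
ee_pos: [0.5634, -0.0243, 0.2254]
tool_rot: [[1.0, -0.0, 0.001], [-0.0, -1.0, -0.0], [0.001, 0.0, -1.0]]
wrist_force: [0.0, -0.6, -0.6]
finger_gap: 0.031
finger_force: 30.0
```

Emit:
{"method": "carry_out", "body": {
  "deltas": [
    [25, [0, 0, 0], [0, 0, 0]],
    [25, [0, 0, 0], [0, 0, 0]],
    [25, [0, 0, 0], [0, 0, 0]],
    [25, [0, 0, 0], [0, 0, 0]],
    [25, [0, 0, 0], [0, 0, 0]]
  ]
}}

```text
time_s: 23.37
ee_pos: [0.5628, -0.0242, 0.2241]
tool_rot: [[1.0, -0.0, -0.001], [-0.0, -1.0, 0.0], [-0.001, -0.0, -1.0]]
wrist_force: [0.4, 0.1, -0.9]
finger_gap: 0.0306
finger_force: 30.0
```

Emit:
{"method": "carry_out", "body": {
  "deltas": [
    [25, [0, 0, 0], [0, 0, 0]],
    [25, [0, 0, 0], [0, 0, 0]],
    [25, [0, 0, 0], [0, 0, 0]],
    [25, [0, 0, 0], [0, 0, 0]],
    [25, [0, 0, 0], [0, 0, 0]]
  ]
}}

```text
time_s: 23.78
ee_pos: [0.563, -0.0242, 0.2246]
tool_rot: [[1.0, -0.0, 0.0], [-0.0, -1.0, 0.0], [0.0, -0.0, -1.0]]
wrist_force: [-0.2, 0.5, -0.4]
finger_gap: 0.0307
finger_force: 30.0
```

Run:
```python
from h import *
for cam in ("scene","wrist"):
    im=manip.get_image(cam)
    for t in ("outer_lid","inner_lid","cup","tin"):
        for r in manip.place_of(t,cam)[:3]:
            w=world(im,r["point"]); print(cam,t,round(r["conf"],2),w.round(4),pix(im,w).round())
    if cam=="scene":
        for z in (.055,.083,.125): print(z,pix(im,(.563,-.024,z)).round(1))
        u,v=pix(im,(.563,-.024,.1)).astype(int); print([im["pixels"][r,u].tolist() for r in range(v-20,v+45,4)],v-20)
s=manip.sense(); print(s["ee_pos"],s["tool_rot"].round(3),s["finger_gap"],s["finger_force"],s["wrist_force"],s["time_s"])
```

```text
scene outer_lid 0.66 [ 0.5629 -0.0206  0.1701] [331. 129.]
scene inner_lid 0.92 [ 0.5596 -0.0201  0.0546] [329. 184.]
scene inner_lid 0.73 [ 0.5073  0.1121 -0.004 ] [399. 216.]
scene inner_lid 0.68 [ 5.63e-01 -2.66e-02 -3.00e-04] [325. 206.]
scene cup 0.52 [ 0.5628 -0.0231  0.001 ] [326. 206.]
scene tin 0.96 [ 0.5655 -0.0267 -0.004 ] [324. 208.]
0.055 [326.8 183.6]
0.083 [327.2 171. ]
0.125 [327.9 151.2]
[[160, 158, 142], [161, 158, 143], [134, 131, 132], [118, 115, 117], [118, 114, 116], [117, 114, 115], [115, 112, 113], [113, 111, 112], [139, 134, 136], [140, 137, 138], [120, 117, 119], [125, 121, 122], [122, 119, 120], [50, 50, 49], [9, 9, 9], [8, 9, 9], [9, 10, 10]] 143
wrist outer_lid 0.68 [ 0.5617 -0.0268  0.1662] [324. 228.]
[ 0.56304055 -0.0242196   0.22455427] [[ 1. -0.  0.]
 [-0. -1.  0.]
 [ 0. -0. -1.]] 0.030676819424779258 29.999829987064004 [-0.96359844 -1.60654684 -0.60601579] 24.2833
```

The outer lid is held at z about 0.167. The inner lid reads seated at 0.055 with its stem showing clear below the outer lid, so I hand in.

```bash
python3 -c "
from cell import manip
print(manip.job_done())"
```

```text
the job is handed in; nothing more can be done
None
```

I handed the job in at about 24 s, with no verdict returned: the cup is in the tin, the inner lid reads seated on it (z about 0.055 m), and the outer lid is held still with its edge about 0.167 m up, roughly 112 mm above the inner lid's edge.

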